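Index the bottle board under the filler and hold it

ROBOT

A 6-joint arm with a two-finger parallel gripper is mounted at the origin on the work surface. World frame = base frame: x ahead of the robot, y to its left, z up, the work surface at z = 0. Lengths are in mm, angles in rad, forces in N, time in s.
With the tool pointing down it reaches from about 300 to 775 mm from the base axis. Payload 14.6 kg.
Tool frame: the origin (TCP) lies at the very end of the fingers, on their centre line; the grasp point (between the pads) lies 19 mm behind it (grip_point_offset is the distance from the TCP to the grasp point, in mm); z points along the fingers, y is the line along which they close (so a half turn about z gives the same grasp; the last joint's range is limited). The gripper opens to 94 mm and grips with 3 to 60 N. Pads are 16 mm wide; open, the fingers measure 119 mm over their backs; the gripper's body (75 mm by 177 mm) begins 78 mm behind the grasp point.
Start: joints at [-1.312, 0.3, 1.521, -0, 1.321, -0.067], TCP at [176.03, -521.059, 205.446] pointing down, gripper open.
Joint ranges: [-3.03, 3.03], [-0.79, 2.21], [0.23, 2.52], [-1.04, 4.18], [0, 3.07], [-2.55, 2.55]. Speed limits (rad/s): [2.22, 2.22, 2.57, 3.14, 3.14, 3.14].

INTERFACE

Orientations are given as [roll, pitch, yaw] about the fixed x, y, z axes, in that order (R = Rz(yaw) Ry(pitch) Rx(roll)).
In Python, from cell import read_state, camera, camera_info, sign_off, grip_point_offset gives the robot as it stands.
- The arm moves only by the shell command python3 -m handwheel 'ROWS' [FORCE]. ROWS is text: rows parted by semicolons, each of 5 numbers parted by spaces: the shift along the world's x, y, z in units of 40 mm (1.0 is 40 mm), then the turn about the world's z in units of 5 degrees (1.0 is 5 degrees), then the closure, from 0 (fully open) to 1 (shut). In form: dx dy dz yaw gripper; .... A call has 1 to 12 rows; each row shifts and turns the commanded pose from where the row before left it; what a row does not reach is not made up. A row lasts 1/12 s, in which the tool goes at most 41.7 mm and 7.16 degrees, less where a joint would pass 70% of its speed; a pose out of reach is approached as far as the arm can. A call is refused whole if a number of a shift passes 1 or a number of a turn 1, either way. A call with a gripper value outside its range is refused whole. The fingers move at their own pace and stop on an object; FORCE is the grip in N (left out, the last holds). Time passes only in rows, so rows that do not move let the fingers close. It gives the time, the measured TCP pose, the force, the opening and the grip force at its end, in the units of the state.
- read_state(): the state, without advancing time (a new reading comes with each control period).
- camera(name): name is "side" or "top" or "wrist"; returns (picture, depth): 480x640x3 uint8, red, green, blue; 480x640 float32, mm along the optical axis (not along the pixel's ray), 0 where there is no reading.
- camera_info(name): a dict with "intrinsics" (3x3 intrinsics, pixels), "k1" (the pictures are not rectified: a ray, as slopes to the right and down, at radius r is drawn at 1 + k1 r^2 times it, then the intrinsics apply), "world_from_camera" (4x4, takes a point from camera to world coordinates). Camera axes: x right, y down, z forward; pixel columns grow to the right and rows downward; lengths in mm; the calibration is good to about 2 mm. A picture is of the moment at which its call begins: read the wrist's pose just before it. camera_info takes no time and is no camera call; for the wrist camera it gives the pose at the moment of the call.
- sign_off(): hands the job in; it is judged then, once.
The state is a dict: "clock": time; "joints": joint angles; "qd": joint speeds; "effort": joint torques, N m; "eef_pos": TCP position; "eef_rot": TCP orientation; "wrist_force": force on the tool from outside, world axes, zero at the start; "moment": the same for the moment, N m; "finger_gap": finger opening in mm; "finger_force": force on a finger pad.
Only numpy, scipy, OpenCV 4.12 (cv2) and the standard library are available. Lean on these libraries where they do the work, as an engineer would, in place of code of your own. Each camera call takes 0.05 s, during which the arm holds its last target. There are 200 camera calls.

TASK

Get the last bottle on the board ready for filling. First set the filler on its control box, pressing the keys one at a time: the square key to clear the count, the larger round key for the dose, then the long bar key to arm it; do not press the small round key. Then, leaving the other things on the table alone, slide the bottle board by its bow handle out over the stand's edge, flat on the stand and its bottles upright, until the open bottle's mouth is right beneath the filling nozzle, and finish there with your grip still on the board, holding it down level and steady, because out there it would tip if you let go.

Things in the scene. Friction and masses are not known exactly. Their poses are not given: they have to be found in the camera images.
- key_square_top (a point): Square black key, 25 x 25 mm, far left on the control box, told by position as seen from the robot and by shape. Site at the centre of its top face, whose own z axis is the pressing axis (8.6 degrees off vertical, leaning towards the box's front, -x).
- key_large_top (a point): Larger round black key, 30 mm across, near left on the control box, told by position as seen from the robot and by shape. Site at the centre of its top face, whose own z axis is the pressing axis (8.6 degrees off vertical, leaning towards the box's front, -x).
- key_bar_top (a point): Long bar-shaped black key, 34 mm wide (left-right) and 14 mm deep, near right on the control box, told by position as seen from the robot and by shape. Site at the centre of its top face, whose own z axis is the pressing axis (8.6 degrees off vertical, leaning towards the box's front, -x).
- key_small_top (a point): Small round black key, 15 mm across, far right on the control box, told by position as seen from the robot and by shape. Site at the centre of its top face, whose own z axis is the pressing axis (8.6 degrees off vertical, leaning towards the box's front, -x). Not to be pressed.
- key_square (a joint): Travel of the square key in m: 0 released, 0.005 fully pressed; the spring needs about 1.5 N to start and 4.5 N to be fully down, and springs back when let go.
- key_large (a joint): Travel of the larger round key in m: 0 released, 0.005 fully pressed; the spring needs about 1.5 N to start and 4.5 N to be fully down, and springs back when let go.
- key_bar (a joint): Travel of the bar key in m: 0 released, 0.005 fully pressed; the spring needs about 1.5 N to start and 4.5 N to be fully down, and springs back when let go.
- key_small (a joint): Travel of the small round key in m: 0 released, 0.005 fully pressed; the spring needs about 1.5 N to start and 4.5 N to be fully down, and springs back when let go.
- control: Grey control box, fixed on the table, 130 x 130 mm, its aluminium panel rising from 50 mm at the front (-x side, nearest the robot) to about 68 mm at the back. Four keys in a square, 48 mm apart, stand 12 mm proud of the panel (7 mm when pressed). Origin at the centre of its underside, x to its back, y to its left.
- stand: Sheet-steel infeed stand on four legs, fixed on the table: flat top 150 mm (x) x 320 mm (y), at height 60 mm. Origin on the table under its centre; its y axis is the outward direction, towards the filler.
- stand_edge (a point): Middle of the stand's outward edge, on its top face (60 mm high).
- board: Loose plywood bottle board lying on the stand, 70 mm (x) x 400 mm (y) x 18 mm thick, about 0.38 kg. Origin at the centre of its underside; its y axis points outward, to its bottle end (end faces at y = +200 and -200 mm). Three bottles stand in holes 8 mm deep at y = 165, 105 and 45 mm. Its own y axis lies within about 5 degrees of the stand's. It slides with friction of about 0.6.
- handle (a point): Centre of the grip bar of the board's dark wooden bow handle, on the board's centreline 140 mm from its middle towards the inner end (origin-to-handle y = -140 mm), 32 mm above the board's top face (110 mm above the table). The bar is 22 mm wide (along the board's x), 110 mm long (along the board's y) and 24 mm tall, on posts at both ends; 20 mm is free beneath it between the posts.
- bottle_outer: Filled brown bottle with a flat white cap, loose in the board's outermost hole: 46 mm across, 97 mm tall, about 0.12 kg. Origin at the centre of its underside, 70 mm above the table.
- bottle_middle: Second filled, capped bottle, the same size, in the board's middle hole. Origin at the centre of its underside.
- bottle_open: Empty white bottle without a cap, loose in the hole nearest the handle: 46 mm across, 92 mm tall, about 25 g. Origin at the centre of its underside.
- mouth (a point): Centre of the open bottle's mouth, at its rim (162 mm above the table): neck 32 mm across outside, opening 26 mm. The mouth lies 185 mm outward of the handle's centre along the board.
- filler: Bench-top filler, fixed on the table: steel spill tray 30 mm high under the nozzle (it begins 40 mm inward of the nozzle), white pump case and steel column on the far (+x) side, boom reaching over the tray at 237 mm height. Origin on the table straight under the nozzle.
- nozzle (a point): Tip of the filler's steel filling nozzle, a vertical tube 8 mm across, pointing down, 190 mm above the table, 60 to 100 mm out from the stand's edge. The capped bottles pass beneath it with 23 mm to spare.
- mug: White mug, 80 mm across, 92 mm tall, between the robot, the control box and the stand. Origin at the centre of its underside. Leave alone.
- spare_bottle: Filled, capped bottle standing on the table beyond the stand, 46 mm across, 97 mm tall. Origin at the centre of its underside. Leave alone.
- cap_jar: Clear jar with a metal lid beyond the stand, 72 mm across, 75 mm tall. Origin at the centre of its underside. Leave alone.

How it is judged:
By the outcome, as a careful person would: the job done as asked, in the order asked, and still so for the second after the job is handed in, while the arm keeps its last pose, push and grip.
It also fails if it takes over 58 s, if anything falls off the work surface, if the arm or the gripper's body presses on something with over 40 N, if the wrist force passes 120 N, or if a joint passes its speed limit or range.

## Working session

There is one attempt and no reset: what is moved stays moved. The work goes in short steps, Python scripts to look and compute and a shell command to move; the robot and the scene stay as the last step left them, time stands still between calls to the robot, and variables do not carry over. Pictures are saved under pics/ and viewed, at most 10 in all, crops included, and the job is handed in when it is done.

```bash
ls; mkdir -p pics; cat > h.py <<'E'
import numpy as np, cv2, pickle
from cell import read_state, camera, camera_info, sign_off
def shot(n,f):
    i=camera_info(n); p,d=camera(n); cv2.imwrite(f'pics/{f}.png',p[:,:,::-1]); pickle.dump((i,p,d),open(f'{f}.pkl','wb')); return i,p,d
def load(f): return pickle.load(open(f'{f}.pkl','rb'))
def ray(i,u,v):
    K=np.array(i['intrinsics']); k=i['k1']
    xd=np.array([(u-K[0,2])/K[0,0],(v-K[1,2])/K[1,1]]); x=xd.copy()
    for _ in range(30): x=xd/(1+k*(x@x))
    T=np.array(i['world_from_camera']); return T[:3,3],T[:3,:3]@np.array([x[0],x[1],1])
def atz(i,u,v,z):
    o,r=ray(i,u,v); return o+r*(z-o[2])/r[2]
def dep(i,d,u,v):
    o,r=ray(i,u,v); w=d[v-1:v+2,u-1:u+2]; return o+r*np.median(w)
E
python3 - <<'E'
from h import *
print(read_state())
for n in ('top','side','wrist'):
    i,p,d=shot(n,n+'0'); print(n,i)
E
```

```text
pics
{'clock': 0.0, 'joints': array([-1.31159269e+00,  3.00463323e-01,  1.52158310e+00,  3.11805560e-06,
        1.32068325e+00, -6.66077978e-02]), 'qd': array([ 0.00056242,  0.0010741 ,  0.00029686,  0.00111292,  0.00129194,
       -0.00093802]), 'effort': array([-2.11889535e-03, -5.31819034e+01, -3.52734911e+01,  7.07706157e-02,
        2.43942562e-02, -1.28980464e-04]), 'eef_pos': array([ 175.97002189, -520.81605899,  204.88973657]), 'eef_rot': array([-3.14045835e+00, -7.86921153e-05,  3.25810619e-01]), 'wrist_force': array([-0.64055054, -0.60881915,  0.02983002]), 'moment': array([-0.01265115,  0.00521893,  0.02067469]), 'finger_force': 0.0, 'finger_gap': 94.15540798891085}
top {'intrinsics': array([[624.41185789,   0.        , 314.02355591],
       [  0.        , 624.41185789, 235.54206604],
       [  0.        ,   0.        ,   1.        ]]), 'k1': 0.0015833101368018278, 'world_from_camera': array([[-1.71756958e-02, -9.99156031e-01,  3.73124804e-02,
         5.15846348e+02],
       [-9.99566380e-01,  1.80515058e-02,  2.32636044e-02,
        -5.86551673e+01],
       [-2.39175171
[... 576 characters left out ...]
221098e-01, -5.49826622e-01,
         6.95678181e+02],
       [ 0.00000000e+00,  0.00000000e+00,  0.00000000e+00,
         1.00000000e+00]])}
wrist {'intrinsics': array([[379.3535846,   0.       , 317.2570597],
       [  0.       , 379.3535846, 233.3058729],
       [  0.       ,   0.       ,   1.       ]]), 'k1': -0.040335678919690886, 'world_from_camera': array([[ 3.20832375e-01, -9.14391153e-01, -2.46891485e-01,
         2.47077496e+02],
       [-9.47132974e-01, -3.10397452e-01, -8.11945302e-02,
        -4.96397636e+02],
       [-2.39092776e-03,  2.59888901e-01, -9.65635564e-01,
         3.83615242e+02],
       [ 0.00000000e+00,  0.00000000e+00,  0.00000000e+00,
         1.00000000e+00]])}
```

View pics/top0.png

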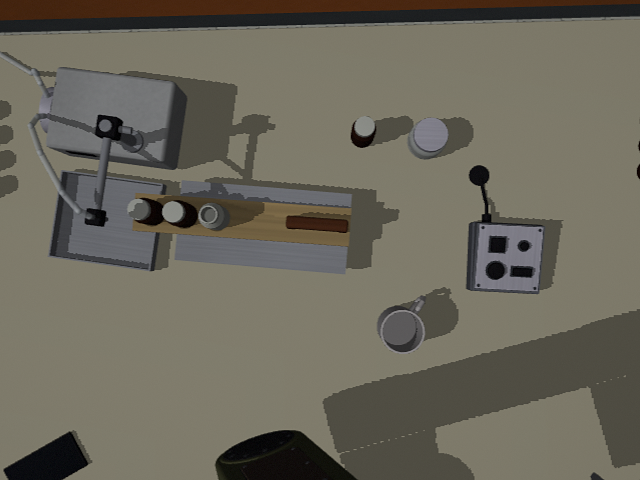

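View pics/side0.png

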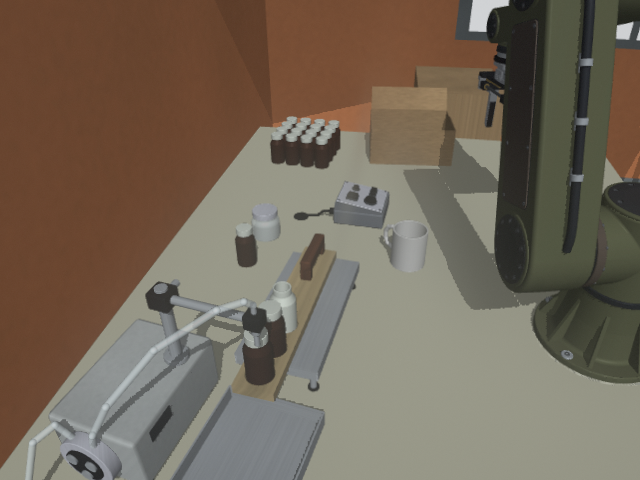

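The top view shows the keys at: square (497,244), large (496,270), bar (521,271), small (523,245). The handle runs from (287,222) to (349,225), the mouth is near (211,214), the nozzle near (95,217) and the mug at (401,330). I'll enlarge these areas next.

```bash
python3 - <<'E'
from h import *
i,p,d=load('top0')
def c(u,v,w,h,s): return cv2.resize(p[v:v+h,u:u+w,::-1],(w*s,h*s),interpolation=cv2.INTER_CUBIC)
a=c(460,215,100,75,4); b=c(270,190,100,75,4); e=c(60,180,200,75,4)
im=np.vstack([np.hstack([a,b]),e]); im=cv2.convertScaleAbs(im,alpha=1.5,beta=10); cv2.imwrite('pics/crop1.png',im)
for n,u,v,z in [('sq',497,244,73),('lg',496,270,70),('bar',521,271,70),('sm',523,245,76)]:
    print(n,dep(i,d,u,v).round(1))
for u in (300,318,336): print('bar',dep(i,d,u,224).round(1))
print('mug',atz(i,401,330,92),'edge',dep(i,d,160,230),dep(i,d,200,250))
E
```

```text
sq [ 537.2 -365.1   74.2]
lg [ 489.7 -364.    66.6]
bar [ 487.2 -409.4   66.5]
sm [ 534.5 -412.4   73. ]
bar [577.7  -8.7 120.9]
bar [577.1 -40.4 120.9]
bar [576.5 -72.1 120.5]
mug [ 385.8535103  -185.30629915   92.        ] edge [573.87895801 251.7229391   76.62966621] [536.02530343 181.65262761  59.24381119]
```

View pics/crop1.png

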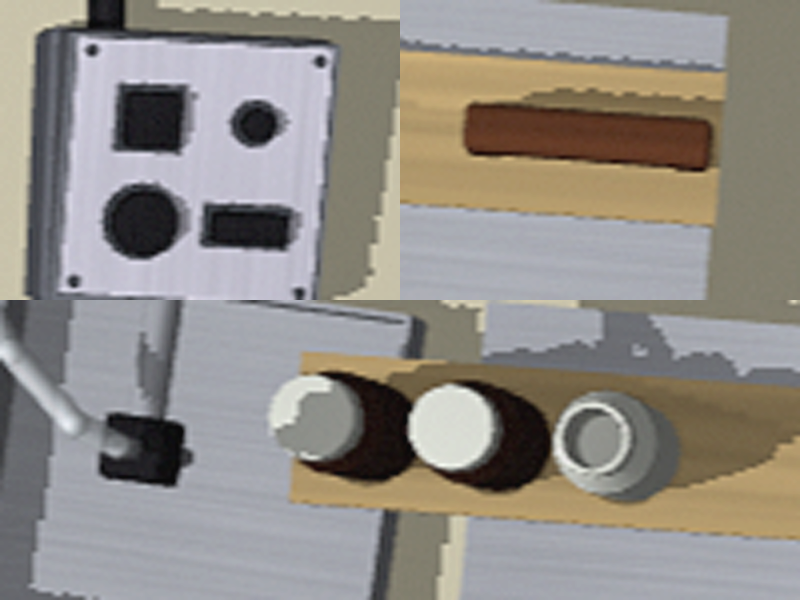

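```bash
python3 - <<'E'
from h import *
i,p,d=load('top0')
for n,u,v,z in [('sq',497.75,244.5,75.3),('lg',495.5,270,68),('bar',521.75,271.75,68),('sm',524.25,245.75,75.3),('hc',317,224.25,122),('h1',286.5,222.25,122),('h2',347.5,226.25,122),('mouth',209.25,215,162),('nozhead',95.5,217.5,240)]:
    print(n,atz(i,u,v,z).round(1), dep(i,d,int(round(u)),int(round(v))).round(1))
# board edges from crop: near edge right (714-400,225) -> left ; outer end near-left corner (290,500-300)
for n,u,v in [('in',270+314/4,190+225/4),('out',60+290/4,180+200/4),('outfar',60+302/4,180+52/4)]: print(n,atz(i,u,v,78).round(1))
for n,u,v in [('stand in near',345,272),('stand out near',176,261)]: print(n,atz(i,u,v,60).round(1))
j,q,e=load('side0')
cv2.imwrite('pics/crop2.png',cv2.convertScaleAbs(cv2.resize(q[270:380,210:330,::-1],None,fx=5,fy=5,interpolation=cv2.INTER_CUBIC),alpha=1.5,beta=10))
E
```

```text
sq [ 536.2 -366.2   75.3] [ 537.1 -366.7   75.1]
lg [ 489.8 -362.7   68. ] [ 489.7 -364.    66.6]
bar [ 485.8 -410.3   68. ] [ 485.3 -411.2   66.4]
sm [ 533.1 -413.9   75.3] [ 532.7 -414.3   72.6]
hc [576.6 -38.7 122. ] [577.1 -38.7 121.9]
h1 [581.1  15.  122. ] [581.9  16.3 116.6]
h2 [572.1 -92.2 122. ] [574.7 -94.4  80.5]
mouth [593.6 143.9 162. ] [596.  150.6 129.5]
nozhead [587.3 310.  240. ] [585.9 306.3 247.8]
in [537.8 -94.7  78. ]
out [574.7 302.3  78. ]
outfar [643.  296.3  78. ]
stand in near [490.5 -87.9  60. ]
stand out near [516.3 226.7  60. ]
```

View pics/crop2.png

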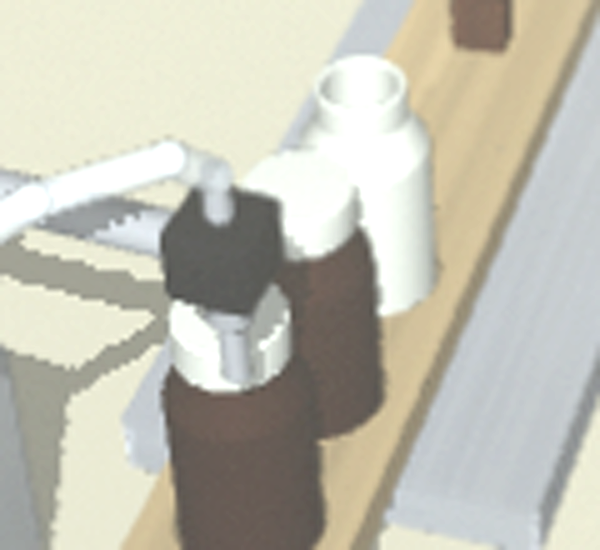

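The nozzle tip is at crop (235,382), which is side pixel (257,346.4).

```bash
python3 - <<'E'
from h import *
j,q,e=load('side0')
n=atz(j,257,346.4,190); print('noz',n, dep(j,e,257,343))
m=atz(j,210+360/5,270+85/5,162); print('mouth side',m)
print(atz(j,210+360/5,270+85/5,162)[:2]-n[:2])
i,p,d=load('top0')
for u in range(92,110,2): print(u,dep(i,d,u,218).round(0),dep(i,d,u,221).round(0))
E
```

```text
noz [586.26136102 316.85324921 190.        ] [585.92075731 316.2784736  196.06950305]
mouth side [593.24322718 149.01926979 162.        ]
[   6.98186616 -167.83397942]
92 [586. 310. 254.] [581. 313. 248.]
94 [586. 310. 248.] [581. 310. 248.]
96 [586. 306. 248.] [581. 306. 248.]
98 [586. 303. 249.] [581. 303. 248.]
100 [586. 300. 247.] [581. 301. 245.]
102 [586. 300. 238.] [582. 301. 236.]
104 [587. 300. 230.] [582. 300. 229.]
106 [589. 310. 194.] [585. 312. 189.]
108 [603. 374.   4.] [597. 375.   1.]
```

```bash
python3 -m handwheel '1 0.5 0 1 1;1 0.5 0 1 1;1 0.5 0 1 1;1 0.5 0 1 1;1 0.5 0 1 1;1 0.4 0 1 1;1 0 0 1 1;0.5 0 0 1 1;0 0 0 1 1;0 0 0 1 1;0 0 0 1 1;0 0 0 1 1' 30
```

```text
clock: 1.15
eef_pos: [461.2, -412.2, 205.0]
eef_rot: [-3.141, -0.0, 1.378]
wrist_force: [0.4, -0.6, 0.3]
finger_gap: 17.1
finger_force: 0.0
```

```bash
python3 -m handwheel '0.9 0.6 -0.5 0.6 1;0.85 0.57 -0.7 0.61 1;0 0 -0.8 0 1;0 0 -0.7 0 1;0 0 -0.3 0 1;0 0 0 0 1;0 0 0 0 1'; python3 - <<'E'
from h import *
shot('wrist','w1')
E
```

```text
clock: 1.73
eef_pos: [521.1, -372.7, 93.2]
eef_rot: [3.141, 0.0, 1.478]
wrist_force: [0.0, 0.1, 0.2]
finger_gap: 0.3
finger_force: 0.0
```

View pics/w1.png

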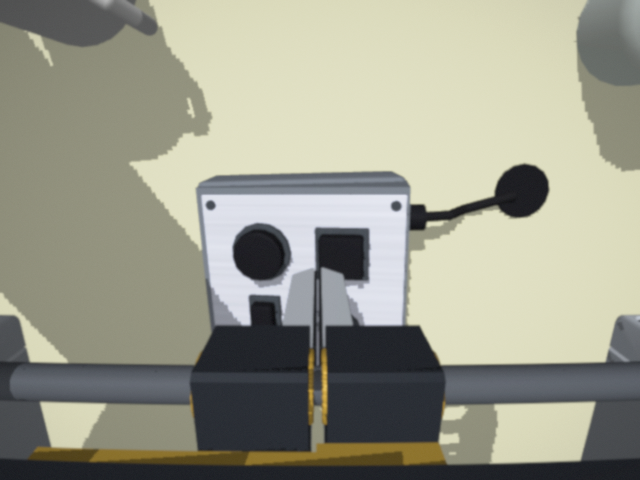

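The wrist view shows the closed fingertips at (318,272), the square key at (342,254) and the large key at (261,252).

```bash
python3 - <<'E'
from h import *
i,p,d=load('w1')
print(atz(i,343,254,75.3),atz(i,260,252,68))
E
python3 -m handwheel '0.25 0.18 -0.2 0 1;0 0 -0.1 0 1;0 0 0 0 1'
```

```text
[ 535.61553811 -362.38809838   75.3       ] [ 489.36434524 -359.35431905   68.        ]
clock: 2.03
eef_pos: [531.5, -364.5, 80.0]
eef_rot: [-3.141, -0.0, 1.479]
wrist_force: [-0.1, 0.7, 0.2]
finger_gap: 0.3
finger_force: 0.0
```

```bash
python3 -m handwheel '0 0 -0.1 0 1;0 0 -0.05 0 1;0 0 0 0 1'; python3 -m handwheel '0 0 -0.05 0 1;0 0 0 0 1'
```

```text
clock: 2.28
eef_pos: [531.0, -365.1, 74.2]
eef_rot: [-3.142, -0.0, 1.478]
wrist_force: [0.3, 0.5, 1.1]
finger_gap: 0.4
finger_force: 0.8
clock: 2.45
eef_pos: [531.2, -365.2, 72.5]
eef_rot: [3.141, 0.0, 1.478]
wrist_force: [0.4, -0.4, 2.4]
finger_gap: 0.4
finger_force: 1.3
```

```bash
python3 -m handwheel '0 0 -0.05 0 1;0 0 0 0 1';python3 -m handwheel '0 0 -0.03 0 1;0 0 0 0 1'
```

```text
clock: 2.62
eef_pos: [531.3, -365.2, 70.6]
eef_rot: [3.141, 0.0, 1.478]
wrist_force: [2.1, -0.2, 3.4]
finger_gap: 0.3
finger_force: 1.8
clock: 2.78
eef_pos: [531.4, -365.2, 69.5]
eef_rot: [3.141, 0.0, 1.479]
wrist_force: [1.6, 0.3, 2.8]
finger_gap: 0.6
finger_force: 2.1
```

```bash
python3 -m handwheel '0 0 -0.04 0 1;0 0 0 0 1';python3 -m handwheel '0 0 -0.03 0 1;0 0 0 0 1'
```

```text
clock: 2.95
eef_pos: [531.5, -365.3, 69.2]
eef_rot: [3.14, 0.001, 1.479]
wrist_force: [-2.2, 3.1, 14.0]
finger_gap: 0.6
finger_force: 7.1
clock: 3.12
eef_pos: [531.6, -365.4, 69.0]
eef_rot: [3.14, 0.001, 1.479]
wrist_force: [-5.4, 5.6, 22.5]
finger_gap: 0.4
finger_force: 11.5
```

```bash
python3 -m handwheel '0 0 0.5 0 1;-0.6 0.05 0 0 1;-0.57 0.04 0 0 1;0 0 -0.2 0 1;0 0 0 0 1;0 0 0 0 1'
```

```text
clock: 3.62
eef_pos: [484.3, -361.4, 77.9]
eef_rot: [-3.141, -0.001, 1.478]
wrist_force: [0.0, -0.3, 0.7]
finger_gap: 0.5
finger_force: 0.0
```

```bash
python3 -m handwheel '0 0 -0.2 0 1;0 0 -0.1 0 1;0 0 -0.05 0 1;0 0 0 0 1;0 0 0 0 1'; python3 -m handwheel '0 0 -0.05 0 1;0 0 0 0 1'
```

```text
clock: 4.03
eef_pos: [484.6, -361.4, 64.5]
eef_rot: [3.141, -0.0, 1.479]
wrist_force: [0.3, 0.9, 2.4]
finger_gap: 0.3
finger_force: 1.5
clock: 4.2
eef_pos: [484.6, -361.5, 62.5]
eef_rot: [3.141, 0.0, 1.479]
wrist_force: [2.8, 0.4, 5.0]
finger_gap: 0.3
finger_force: 2.1
```

```bash
python3 -m handwheel '0 0 -0.04 0 1;0 0 0 0 1'; python3 -m handwheel '0 0 -0.04 0 1;0 0 0 0 1'
```

```text
clock: 4.37
eef_pos: [484.7, -361.6, 62.1]
eef_rot: [3.14, 0.001, 1.479]
wrist_force: [-0.7, 4.0, 13.1]
finger_gap: 0.2
finger_force: 6.6
clock: 4.53
eef_pos: [484.8, -361.7, 61.8]
eef_rot: [3.14, 0.001, 1.479]
wrist_force: [-5.3, 7.7, 25.8]
finger_gap: 0.4
finger_force: 13.1
```

```bash
python3 -m handwheel '0 0 0.5 0 1;0 -0.6 0 0 1;-0.02 -0.58 0 0 1;0 0 -0.2 0 1;0 0 -0.2 0 1;0 0 -0.1 0 1;0 0 0 0 1;0 0 0 0 1'
```

```text
clock: 5.2
eef_pos: [483.4, -409.4, 62.0]
eef_rot: [3.141, 0.003, 1.479]
wrist_force: [-12.3, -1.4, 30.0]
finger_gap: 0.6
finger_force: 15.5
```

```bash
for k in 1; do python3 -m handwheel '0 0 0.06 0 1;0 0 0 0 1'; python3 -m handwheel '0 0 0.05 0 1;0 0 0 0 1'; python3 -m handwheel '0 0 0.05 0 1;0 0 0 0 1'; done | grep -E 'eef_pos|wrist|finger_force'
```

```text
eef_pos: [483.5, -408.7, 62.4]
wrist_force: [-3.2, -4.0, 13.4]
finger_force: 6.9
eef_pos: [483.4, -408.3, 63.6]
wrist_force: [-0.9, -2.0, 4.3]
finger_force: 1.9
eef_pos: [483.3, -408.1, 65.4]
wrist_force: [-1.7, -1.2, 2.6]
finger_force: 1.4
```

```bash
python3 -m handwheel '0 0 0.9 0 1;0 0 0.9 0 1;0.2 0.8 0.3 0 0.5;0.2 0.9 0.1 0 0;0.2 0.9 0 0 0;0.2 0.9 0 0 0;0.2 0.9 0 0 0;0.2 0.9 0 0 0;0.2 0.9 0 0 0;0.2 0.9 0 0 0;0.2 0.9 0 0 0;0 0 0 0 0'; python3 -m handwheel '0.3 0.6 0 0 0;0.23 0.44 0 0 0;0 0 0 0 0;0 0 0 0 0'; python3 - <<'E'
from h import *
shot('wrist','w2')
E
```

```text
clock: 6.7
eef_pos: [555.8, -82.9, 153.0]
eef_rot: [-3.14, -0.001, 1.483]
wrist_force: [0.1, 0.2, -0.2]
finger_gap: 63.8
finger_force: 0.0
clock: 7.03
eef_pos: [576.4, -46.3, 152.8]
eef_rot: [-3.14, -0.0, 1.48]
wrist_force: [-0.3, 1.0, -0.7]
finger_gap: 90.5
finger_force: 0.0
```

View pics/w2.png

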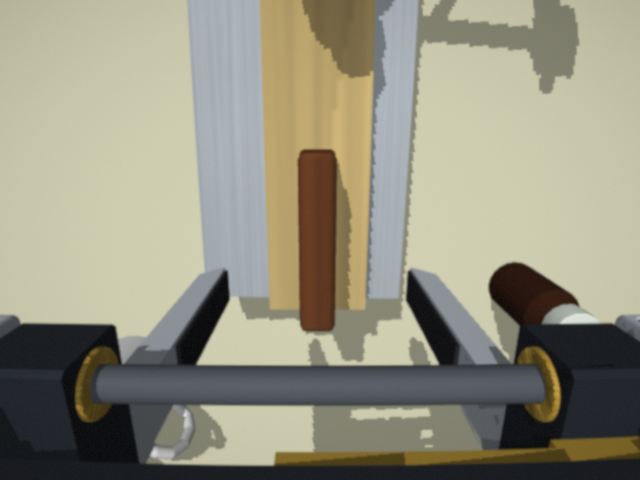

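The bar lies between the fingers, from (317.5,151) to (318,322), and lines up with the gripper.

```bash
python3 - <<'E'
from h import *
i,p,d=load('w2')
a=atz(i,317.5,152,122);b=atz(i,318,324,122);print(a,b,(a+b)/2,np.degrees(np.arctan2(a[0]-b[0],a[1]-b[1])))
E
```

```text
[581.78206528  18.80973189 122.        ] [572.86972671 -83.85507337 122.        ] [577.32589599 -32.52267074 122.        ] 4.961412327459875
```

```bash
python3 -m handwheel '0.02 0.22 -0.5 0 0;0 0 -0.6 0 0;0 0 -0.43 0 0;0 0 0 0 0;0 0 0 0 0.5;0 0 0 0 1;0 0 0 0 1;0 0 0 0 1;0 0 0 0 1;0 0 0 0 1;0 0 0 0 1' 45;  python3 -m handwheel '0 0 0 0 1;0 0 0 0 1;0 0 0 0 1;0 0 0 0 1;0 0 0 0 1' 45; python3 - <<'E'
from h import *
print(read_state()['moment'])
E
```

```text
clock: 8.0
eef_pos: [577.6, -38.3, 92.7]
eef_rot: [3.141, 0.0, 1.479]
wrist_force: [1.3, -0.0, 0.0]
finger_gap: 50.8
finger_force: 0.0
clock: 8.42
eef_pos: [577.4, -38.3, 92.4]
eef_rot: [-3.141, 0.0, 1.479]
wrist_force: [-0.3, 0.4, 0.5]
finger_gap: 22.2
finger_force: 45.0
[-0.02727411  0.03011292  0.14853421]
```

```bash
python3 -m handwheel '0 0 -0.05 0 1;0 0 -0.05 0 1;0 0 0 0 1;0 0 0 0 1' 50
```

```text
clock: 8.75
eef_pos: [577.5, -38.3, 92.3]
eef_rot: [3.14, 0.0, 1.479]
wrist_force: [-23.3, 1.0, 41.1]
finger_gap: 21.7
finger_force: 50.0
```

```bash
python3 -m handwheel '0 0 0.06 0 1;0 0 0 0 1;0 0 0 0 1'; python3 -m handwheel '0 0.05 0 0 1;0 0.1 0 0 1;0 0.15 0 0 1;-0.02 0.15 0 0 1;-0.02 0.15 0 0 1;-0.02 0.1 0 0 1;0 0.05 0 0 1;0 0 0 0 1;0 0 0 0 1'
```

```text
clock: 9.0
eef_pos: [577.6, -38.3, 92.4]
eef_rot: [3.141, 0.0, 1.479]
wrist_force: [-8.0, -0.0, 17.7]
finger_gap: 21.7
finger_force: 50.0
clock: 9.75
eef_pos: [576.2, -9.0, 92.4]
eef_rot: [3.138, 0.001, 1.478]
wrist_force: [0.2, -5.2, 13.7]
finger_gap: 21.4
finger_force: 50.0
```

```bash
python3 -m handwheel '0 0.05 0 0 1;0 0.1 0 0 1;-0.01 0.2 0 0 1;-0.01 0.25 0 0 1;-0.01 0.3 0 0 1;-0.02 0.3 0 0 1;-0.02 0.3 0 0 1;-0.01 0.25 0 0 1;-0.01 0.2 0 0 1;-0.01 0.15 0 0 1;0 0.1 0 0 1;0 0.05 0 0 1';  python3 -m handwheel '0 0.1 0 0 1;0 0.15 0 0 1;0 0.15 0 0 1;0 0.1 0 0 1;0 0.05 0 0 1;0 0 0 0 1;0 0 0 0 1'; python3 - <<'E'
from h import *
s,p,d=shot('side','s3'); t,q,e=shot('top','t3'); print(read_state()['moment'])
a=cv2.resize(p[250:370,200:300,::-1],(500,600),interpolation=cv2.INTER_CUBIC)
b=cv2.resize(q[185:260,60:135,::-1],(300,300),interpolation=cv2.INTER_CUBIC); b=np.vstack([b,b*0])
cv2.imwrite('pics/c3.png',cv2.convertScaleAbs(np.hstack([a,b]),alpha=1.5,beta=10))
E
```

```text
clock: 10.75
eef_pos: [572.2, 80.9, 92.4]
eef_rot: [3.138, 0.002, 1.479]
wrist_force: [-0.4, -10.3, 13.7]
finger_gap: 21.5
finger_force: 50.0
clock: 11.33
eef_pos: [572.2, 103.0, 92.4]
eef_rot: [3.138, 0.001, 1.479]
wrist_force: [0.0, -4.9, 14.4]
finger_gap: 21.7
finger_force: 50.0
[-0.95107736  0.3565478   0.12629457]
```

View pics/c3.png

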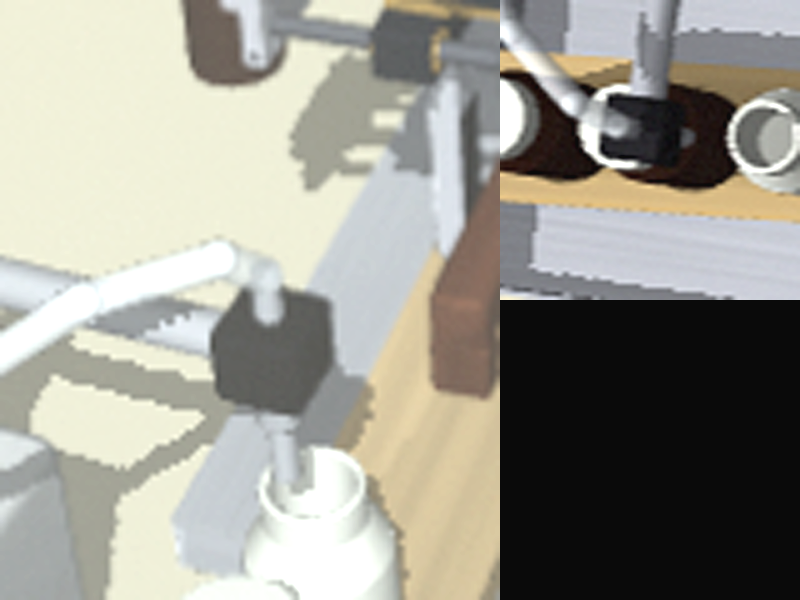

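```bash
python3 - <<'E'
from h import *
j,q,e=load('s3')
for u,v in ((257,346.4),(258,348.2)): print('noz',atz(j,u,v,190))
for z in (162,): print('m',atz(j,262.4,346.8,162),atz(j,262.4,347.4,162))
i,p,d=load('top0'); t,p,d=load('t3')
m=atz(t,60+(772-500)/4,185+140/4,162); print('mt',m)
# nozzle: points in depth at z 185-232 near nozzle, from both cams
for n,f,(u0,u1,v0,v1),dd in (('top','t3',(90,125,205,235),d),('side','s3',(245,270,325,352),e)):
    ii=load(f)[0]; P=np.array([dep(ii,dd,u,v) for u in range(u0,u1) for v in range(v0,v1)])
    P=P[(abs(P[:,0]-586)<14)&(abs(P[:,1]-313)<18)]
    for a,b in ((188,200),(200,212),(212,222),(225,245),(240,252)):
        k=P[(P[:,2]>a)&(P[:,2]<b)]
        if len(k): print(n,a,b,len(k),np.median(k,0).round(1),k.min(0).round(1),k.max(0).round(1))
E
```

```text
noz [586.26136102 316.85324921 190.        ]
noz [583.93413386 319.94155047 190.        ]
m [588.16709832 289.89148901 162.        ] [587.83938253 291.06590229 162.        ]
mt [587.65242053 283.39496103 162.        ]
top 188 200 11 [587.9 309.8 197.1] [584.6 308.6 191.7] [591.1 311.6 198.4]
top 225 245 69 [585.4 300.4 235.6] [574.1 298.7 225.2] [599.4 305.5 245. ]
top 240 252 177 [587.4 306.  247.5] [575.  298.7 240.1] [598.9 316.3 251.6]
side 188 200 28 [585.9 316.5 195.3] [583.5 313.9 189.9] [591.  317.8 199.9]
side 200 212 34 [585.8 316.2 205.3] [582.6 313.4 200.3] [590.9 317.1 209.9]
side 212 222 29 [585.7 319.3 216.6] [580.2 313.7 213.3] [592.3 320.8 220.5]
side 225 245 124 [583.4 325.8 233.1] [574.1 313.8 226.8] [597.5 327.7 240.8]
side 240 252 4 [578.4 327.  240.7] [576.8 325.9 240. ] [580.5 327.2 240.8]
```

```bash
python3 - <<'E'
from h import *
t,p,d=load('t3')
for u in (108,108.75,109.25): print('tip inner edge',atz(t,u,218.75,190))
b=cv2.resize(p[195:240,85:145,::-1],(780,585),interpolation=cv2.INTER_CUBIC)
cv2.imwrite('pics/c4.png',cv2.convertScaleAbs(b,alpha=1.5,beta=10))
E
```

```text
tip inner edge [588.46033217 307.85284488 190.        ]
tip inner edge [588.43682476 306.59466893 190.        ]
tip inner edge [588.42115379 305.75592288 190.        ]
```

View pics/c4.png

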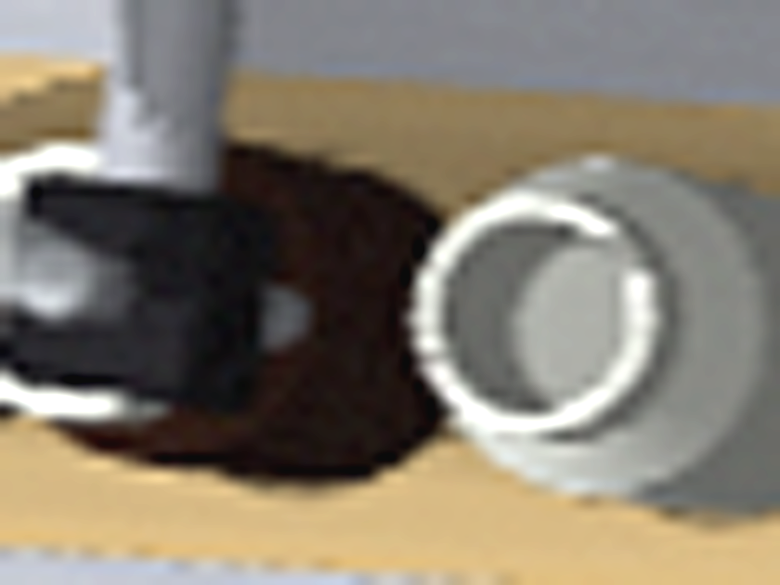

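Top view: the nozzle tip's inner edge is at crop x=311 and the mouth is centred on (537,312). Both cameras give about +24 mm in y and −2 mm in x still to go.

```bash
python3 -m handwheel '0 0.05 0 0 1;-0.01 0.1 0 0 1;-0.02 0.15 0 0 1;-0.02 0.15 0 0 1;0 0.1 0 0 1;0 0.05 0 0 1;0 0 0 0 1;0 0 0 0 1;0 0 0 0 1'; python3 - <<'E'
from h import *
s,p,d=shot('side','s5'); t,q,e=shot('top','t5'); print(read_state()['moment'])
a=cv2.resize(p[310:385,220:290,::-1],(560,600),interpolation=cv2.INTER_CUBIC)
b=cv2.resize(q[200:240,85:125,::-1],(240,240),interpolation=cv2.INTER_CUBIC); c=cv2.resize(p[200:400,210:370,::-1],(240,300)); b=np.vstack([b,c,np.zeros((60,240,3),np.uint8)])
cv2.imwrite('pics/c5.png',cv2.convertScaleAbs(np.hstack([a,b]),alpha=1.3,beta=5))
E
```

```text
clock: 12.18
eef_pos: [570.2, 127.1, 92.4]
eef_rot: [3.138, 0.0, 1.478]
wrist_force: [0.7, -5.7, 12.9]
finger_gap: 21.7
finger_force: 50.0
[-0.99098287  0.30740989  0.12576316]
```

View pics/c5.png

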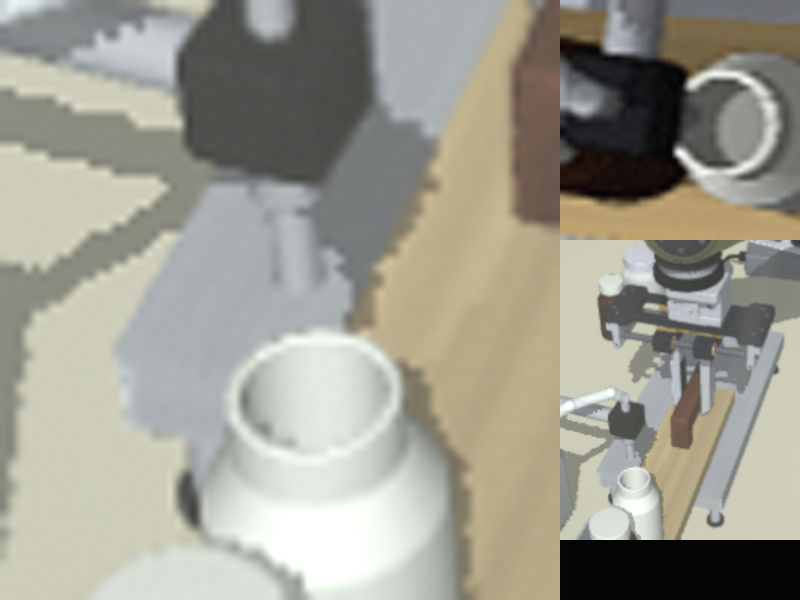

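```bash
python3 - <<'E'
from h import *
j=load('s5')[0]; t=load('t5')[0]
print('side noz tip bottom/front',atz(j,256.8,346,190),'mouth',atz(j,259,359.1,162))
print('top noz inner edge',atz(t,108.4,219,190),'mouth',atz(t,112.4,220.3,162))
# tip position expected in side view if axis exactly above the side mouth: project
T=np.linalg.inv(j['world_from_camera']);K=j['intrinsics']
def proj(P):
    c=T@np.append(P,1);x=c[:2]/c[2];x=x*(1+j['k1']*(x@x));return K[0,0]*x[0]+K[0,2],K[1,1]*x[1]+K[1,2]
m=atz(j,259,359.1,162); print('tip centre, front edge if aligned',proj(np.array([m[0],m[1],190])),proj(np.array([m[0],m[1]+4,190])))
E
```

```text
side noz tip bottom/front [586.75060727 316.15816708 190.        ] mouth [586.40498795 314.21367729 162.        ]
top noz inner edge [588.03089224 307.1838764  190.        ] mouth [587.63927756 310.25449304 162.        ]
tip centre, front edge if aligned (np.float64(257.42707231186944), np.float64(345.0396037863244)) (np.float64(256.6277812601837), np.float64(347.08447578994367))
```

Both cameras put the mouth within about 2 mm of the nozzle axis. The board is flat, the bottles are upright, and the arm is pressing down with 13 N on a 50 N grip.

```bash
python3 -m handwheel '0 0 0 0 1;0 0 0 0 1;0 0 0 0 1;0 0 0 0 1;0 0 0 0 1;0 0 0 0 1' && python3 -c "
from cell import sign_off; print(sign_off())"
```

```text
clock: 12.78
eef_pos: [570.2, 127.1, 92.4]
eef_rot: [3.139, 0.0, 1.478]
wrist_force: [0.3, -4.9, 14.1]
finger_gap: 21.7
finger_force: 50.0
the job is handed in; nothing more can be done
None
```

I pressed the square, large round and bar keys in that order, slid the board out until the open bottle's mouth was within about 2 mm of the nozzle axis, and handed the job in at 12.8 s with the grip still holding the board down level.

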